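# Isolate and vent a valve stand by hand

### The job

Make the valve stand safe for service: push the red shut-off knob all the way down so that it stays down, and never press the double-solenoid valve's overrides before that. Then vent this valve (the one with a black coil and a blue override button at both ends): hold its override at the end nearest the robot fully down for a good second and let it spring back up, then do the same at the far end, which leaves the spool at home. Leave the single-solenoid valve's override alone, and do not lift or disturb the loose parts on the stand and the bench.

Things in the scene. Friction and masses are not known exactly. Their poses are not given: they have to be found in the camera images.
- stand: valve stand, fixed to the bench, piped from below: plate 270 mm (x) by 330 mm (y), 10 mm thick, with three valve stations at y = 0, -50, -100 mm, a gauge with its dial up (y = 52 mm, top at 77 mm; falls to zero as the knob goes down) and the yellow shut-off valve (y = 112 mm). Origin under the plate's centre on the bench; x away from the robot, yaw up to 0.35 rad; the red knob is its tallest part
- lockout_top (a point): centre of the top face of the red shut-off knob, moving with it, z up: knob 38 mm across and 22 mm thick, flat top 32 mm across; 135 mm above the bench when up, 123 mm when down. The 54 mm square yellow valve and its black bonnet stay below it
- lockout (a joint): how far the red knob is pushed down, in metres: 0 up (air on), 0.012 fully down against its stop (air off). It slides straight down with about 6 N of friction, has no spring and stays where it is left
- double_valve: double-solenoid valve, fixed on one of the three stations (which one varies): white body 90 x 46 x 40 mm, a grey pilot housing and a black coil at both ends, 228 mm long in all. Origin under the centre of the white body, 45 mm above the bench; x along the valve, away from the robot, yaw as the stand. Overrides at x = -64 mm (near) and +64 mm (far), y = 0
- near_button_top (a point): override of the double-solenoid valve at the end nearest the robot: blue, 14 mm across, standing 9 mm proud of the flat top of its grey pilot housing (42 mm wide). Site at the centre of its top face, moving with it, z up; 92 mm above the bench when up
- near_button (a joint): how far the near override is pressed, in metres: 0 up, 0.004 fully down. Travel 4 mm; the spring takes about 2 N to start and 5.5 N when fully down, and pushes the button back up when released
- far_button_top (a point): override of the double-solenoid valve at the end farthest from the robot: blue, 14 mm across, standing 9 mm proud of the flat top of its grey pilot housing (42 mm wide). Site at the centre of its top face, moving with it, z up; 92 mm above the bench when up
- far_button (a joint): how far the far override is pressed, in metres: 0 up, 0.004 fully down. Travel 4 mm; the spring takes about 2 N to start and 5.5 N when fully down, and pushes the button back up when released
- single_valve: single-solenoid valve, fixed on another station: the same white body, but pilot housing, coil and blue override only at the end nearest the robot, and a short grey cap at the other. Origin and axes as the double valve; its override, to be left alone, lies at x = -64 mm
- single_button (a joint): how far the single valve's override is pressed, in metres: 0 up, 0.004 down; to be left alone
- blank_plate: a flat steel blanking plate, 90 x 46 x 8 mm, fixed on the remaining station; origin under its centre
- straight_fitting: a straight push-in fitting, upright, 23 mm across and 42 mm tall, grey with a brass thread and orange ring, standing loose on the stand's plate in front of the shut-off valve (towards the robot). Loose, a bystander; origin at its underside
- elbow_fitting: a grey elbow push-in fitting with an orange ring, 35 mm tall, standing loose on the plate in front of the gauge. Loose, a bystander; origin at its underside
- silencer: a copper-coloured silencer, 25 mm across and 42 mm tall, standing loose on the plate behind the shut-off valve. Loose, a bystander; origin at its underside
- carton: a closed cardboard carton 85 x 130 x 45 mm lying on the bench. Loose, a bystander; origin at its underside
- pliers: pliers 175 mm long with one red and one black grip, lying on the bench. Loose, a bystander; origin at its underside
- hex_keys: a yellow holder with five hex keys, 28 x 75 x 18 mm plus the keys (100 mm), lying on the bench. Loose, a bystander; origin at its underside
- spare_regulator: a spare filter regulator standing upright on the bench, 50 x 56 mm, 133 mm tall. Loose, a bystander; origin at its underside
- marker: a white marker pen with a blue cap, 120 mm long, 18 mm thick, lying on the bench. Loose, a bystander; origin at its underside

How it is judged (in metres and radians):
On the way, in this order (a step that is already met when the one before it is completed fails the run):
1. the red knob is pushed fully down (value of joint lockout above 0.0105 m and value of joint each of near_button, far_button, single_button below 0.001 m), for 0.2 s.
2. the near override is held fully down, the far one up (value of joint lockout above 0.0105 m and value of joint near_button above 0.003 m and value of joint far_button below 0.001 m), for 0.7 s.
3. the far override is held fully down, the near one back up (value of joint lockout above 0.0105 m and value of joint far_button above 0.003 m and value of joint near_button below 0.001 m), for 0.7 s.
At the end, for the whole second after the job is handed in: The red knob is down to within 1.5 mm of its stop, all three override buttons are back up (less than 1 mm pressed), and no loose part has moved more than 20 mm (all of step 1 and distance of each of straight_fitting, elbow_fitting, silencer, carton, pliers, hex_keys, spare_regulator, marker from where it was at the start of the episode below 0.02 m); the robot touches nothing.
It fails at once if an override of the double valve is pressed (more than 1.5 mm) while the knob is not fully down (not (value of joint lockout above 0.0105 m) and value of joint any of near_button, far_button above 0.0015 m).
It fails at once if both overrides of the double valve are pressed at once (value of joint each of near_button, far_button above 0.0015 m).
It fails at once if the single valve's override is pressed (value of joint single_button above 0.0015 m).
It fails at once if a loose part on the stand or bench is lifted or moved more than 20 mm (distance of any of straight_fitting, elbow_fitting, silencer, carton, pliers, hex_keys, spare_regulator, marker from where it was at the start of the episode above 0.02 m).
It also fails if it takes over 45 s, if anything falls off the work surface, if the arm or the gripper's body presses on something with over 40 N, if the wrist force passes 120 N, or if a joint passes its speed limit or range.

### The arm

A 6-joint arm with a two-finger parallel gripper is mounted at the origin on the work surface. World frame = base frame: x ahead of the robot, y to its left, z up, the work surface at z = 0. Lengths are in mm, angles in degrees, forces in N, time in s.
With the tool pointing down it reaches from about 350 to 850 mm from the base axis. Payload 8.1 kg.
Tool frame: the origin (TCP) lies midway between the tips of the shut fingers; the grasp point (between the pads) lies grip_depth behind it (grip_depth is the distance from the TCP to the grasp point, in mm); z points along the fingers, y is the line along which they close (so a half turn about z gives the same grasp; the last joint's range is limited). The gripper opens to 85 mm and grips with 20 to 120 N. Pads are 22 mm wide; open, the fingers measure 114 mm over their backs; the gripper's body (76 mm by 85 mm) begins 54 mm behind the grasp point. The pads swing forward as they close: fully open they stand 13 mm farther back than shut.
Start: joints at [70.909, 7.471, 85.268, -0, 87.261, -4.893], TCP at [147.141, 581.683, 231.292] pointing down, gripper open.
Joint ranges: [-169.43, 169.43], [-51.17, 129.36], [1.28, 143.12], [-76.62, 256.62], [0, 156.53], [-152.29, 152.29]. Speed limits (degrees/s): [136.94, 136.94, 159.86, 180, 180, 180].

### API

Orientations are given as [roll, pitch, yaw] about the fixed x, y, z axes, in that order (R = Rz(yaw) Ry(pitch) Rx(roll)).
In Python, from bench import sense, snapshot, hand_in, grip_depth gives the robot as it stands. The module is installed in compiled form; this text tells all that it offers.
- The arm moves only by the tool apply_moves, never from a script. Its argument "series" is text: rows parted by semicolons, each of 5 numbers parted by spaces: the shift along the tool's x, y, z each as a share of 0.3 m, from -1 to 1, then the turn about the tool's z as a share of 2 rad, from -1 to 1, then the gripper's target within -1 to 1 (shut at 1, half-way at 0, fully open at -1). In form: tx ty tz twist gripper; .... A call has 1 to 5 rows; each row shifts and turns the commanded pose from where the row before left it, along the tool's axes as they then stand; what a row does not reach is not made up. A row lasts 1/12 s, in which the tool goes at most 41.7 mm and 7.16 degrees, less where a joint would pass 70% of its speed; a pose out of reach is approached as far as the arm can. A call with a number of a shift or a turn outside -1 to 1 is refused whole. A call with a gripper value outside its range is refused whole. The fingers move at their own pace and stop on an object; "squeeze" is the grip in N (left out, the last holds). Time passes only in rows, so rows that do not move let the fingers close. It gives the time, the measured TCP pose, the force, the opening and the grip force at its end, in the units of the state.
- sense(): the state, without advancing time (a new reading comes with each control period).
- snapshot(name): name is "scene" or "top"; returns a dict with "frame" (400x640x3 uint8, blue, green, red), "depth" (400x640 float32, mm along the optical axis (not along the pixel's ray), 0 where there is no reading), "intrinsics" (3x3 intrinsics, pixels), "dist" ([k1, k2, p1, p2, k3] as OpenCV has them; the pictures are not rectified), "extrinsics" (4x4, takes a point from camera to world coordinates). Camera axes: x right, y down, z forward; pixel columns grow to the right and rows downward; lengths in mm; the calibration is good to about 2 mm. A picture is of the moment at which its call begins.
- hand_in(): hands the job in; it is judged then, once.
The state is a dict: "time": time; "joint_pos": joint angles; "qd": joint speeds; "joint_efforts": joint torques, N m; "tool_pos": TCP position; "tcp_rot": TCP orientation; "ft_force": force on the tool from outside, world axes, zero at the start; "wrist_torque": the same for the moment, N m; "finger_gap": finger opening in mm; "grip_force": force on a finger pad.
Only numpy, scipy, OpenCV 4.12 (cv2) and the standard library are available. Lean on these libraries where they do the work, as an engineer would, in place of code of your own. Each camera call takes 0.05 s, during which the arm holds its last target. There are 200 camera calls.

## Working session

There is one attempt and no reset: what is moved stays moved. The work goes in short steps, Python scripts to look and compute and a tool call to move; the robot and the scene stay as the last step left them, time stands still between calls to the robot, and variables do not carry over. Pictures are saved under pics/ and viewed, at most 10 in all, crops included, and the job is handed in when it is done.

Besides the shell and the picture viewer there is one more tool, called in YAML: its name, and indented under it one key for each argument. apply_moves: Moves the arm, as the interface text tells. Its arguments: {"type":"object","properties":{"series":{"type":"string"},"squeeze":{"type":"number"}},"required":["series"]}

```bash
mkdir -p pics; cat > h.py <<'E'
import numpy as np, cv2
from bench import sense, snapshot, hand_in, grip_depth
def cloud(s):
    K=np.array(s["intrinsics"],float);d=np.array(s["dist"],float);E=np.array(s["extrinsics"])
    v,u=np.mgrid[:400,:640]
    p=cv2.undistortPoints(np.stack([u,v],-1).reshape(-1,1,2).astype(float),K,d).reshape(400,640,2)
    z=s["depth"].astype(float)
    P=np.dstack([p[...,0]*z,p[...,1]*z,z])
    W=P@E[:3,:3].T+E[:3,3]; W[z<=0]=np.nan
    return W
E
python3 - <<'E'
from h import *
for n in("top","scene"):
    s=snapshot(n);cv2.imwrite(f"pics/{n}0.png",s["frame"]);np.savez(n+"0.npz",**{k:np.array(v) for k,v in s.items()})
    W=cloud(s)
    hsv=cv2.cvtColor(s["frame"],cv2.COLOR_BGR2HSV)
    for nm,m in(("red",((hsv[...,0]<8)|(hsv[...,0]>172))&(hsv[...,1]>150)&(hsv[...,2]>80)),("blue",(abs(hsv[...,0].astype(int)-110)<15)&(hsv[...,1]>120)&(hsv[...,2]>60))):
        k,l,st,c=cv2.connectedComponentsWithStats(m.astype(np.uint8))
        for i in range(1,k):
            if st[i,4]>8: print(n,nm,st[i],c[i].round(1),np.nanmedian(W[l==i],0).round(1),np.nanmax(W[l==i][:,2]).round(1))
print(sense(),grip_depth)
E
```

```text
top red [294 196  10  11  82] [298.4 201.7] [550.   58.3 135.5] 145.5
top red [178 247   5  27  56] [179.3 259.4] [355.  465.9  13.1] 23.8
top blue [382  84   2   9  15] [382.4  88.2] [ 988.  -221.3   66.9] 72.5
top blue [390  84   9   4  14] [392.9  85.2] [1013.  -268.4    1.6] 35.8
top blue [410  85  12   9  49] [414.5  89.4] [ 997.9 -348.     1.5] 40.8
top blue [389  91   7  11  49] [392.2  96.9] [ 966.6 -267.     4.9] 83.1
top blue [400  90  10   9  42] [403.5  94. ] [ 978.4 -308.7    2.5] 37.3
top blue [420  97   3   6  10] [420.8  99.6] [ 962.3 -372.3    4.2] 73.0
top blue [424  96   3   8  10] [425.7 100. ] [ 933.3 -377.2   68.3] 78.8
top blue [ 95 166  18   4  67] [103.4 167.5] [649.8 720.  114.2] 123.3
top blue [344 181   4   4  13] [345.8 182.5] [627.7 -98.8  92.9] 96.5
top blue [347 219   4   4  14] [348.3 220.5] [ 498.7 -108.3   92.4] 100.0
top blue [332 220   4   4  13] [333.4 221.4] [495.7 -59.   93.4] 100.8
top blue [442 228   5  12  46] [443.9 233.5] [ 472.8 -450.5   18. ] 28.6
scene red [430 163  11  14  29] [435.8 169.7] [356.2 463.1  14. ] 17.6
scene red [334 189  
[... 655 characters left out ...]
 0.1, 'joint_pos': array([ 7.09103828e+01,  7.51202961e+00,  8.53232240e+01,  9.23284894e-05,
        8.72629986e+01, -4.89397235e+00]), 'qd': array([-0.00936942, -0.0543555 , -0.20472714, -0.07524493,  0.06116429,
        0.1150076 ]), 'joint_efforts': array([ 1.77075770e-03, -5.70955360e+01, -5.01937830e+01, -1.05771589e-04,
        8.20381218e-03,  5.73656416e-05]), 'tool_pos': array([146.96131969, 581.20220847, 230.33456317]), 'tcp_rot': array([-1.79902114e+02, -8.47397887e-03,  1.65804343e+02]), 'ft_force': array([-0.8112852 ,  0.50125264, -0.31896051]), 'wrist_torque': array([ 0.00086144,  0.02817399, -0.01217292]), 'grip_force': 0.0, 'finger_gap': 85.03259328138142} 18.700000000000003
```

View pics/top0.png

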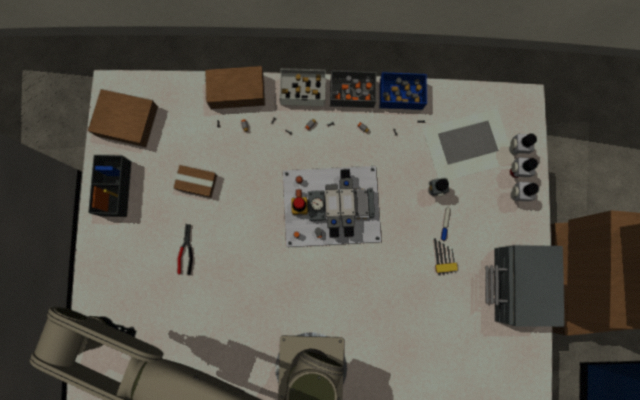

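View pics/scene0.png

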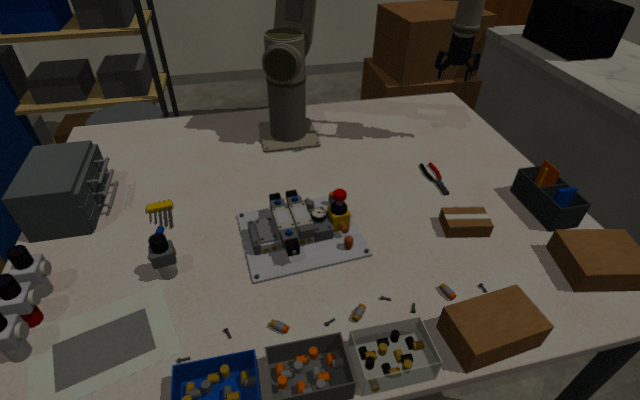

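The top view shows the red knob at pixel (298,202) and the double valve's buttons at (348,220) and (346,182). The single valve's button is at (333,221). That puts the double valve on the −50 station with stand yaw about 4.4°. The scene view agrees. I'll shut the gripper, align its yaw and travel high.

apply_moves:
  series: "0 0 0 -0.054 1; 0 0 0 -0.054 1; 0 0 0 -0.054 1; 0 -0.1 0 0 1; -0.05 -0.12 0 0 1"
  squeeze: 40

```text
time: 0.52
tool_pos: [165.0, 516.9, 229.5]
tcp_rot: [-179.9, -0.1, -175.4]
ft_force: [1.2, -0.6, 1.4]
finger_gap: 25.7
grip_force: 0.0
```

```bash
python3 - <<'E'
from h import *
C=np.array([563.5,-105]);y=np.radians(4.4);R=np.array([[np.cos(y),-np.sin(y)],[np.sin(y),np.cos(y)]])
for n in("top0","scene0"):
    s=dict(np.load(n+".npz"));W=cloud(s);L=(W[...,:2]-C)@R
    for x in range(-116,120,8):
        m=(abs(L[...,0]-x)<4)&(abs(L[...,1])<12)
        print(n,x,m.sum(),np.nanmedian(W[...,2][m]).round() if m.any() else '',end=' | ')
    m=(np.hypot(W[...,0]-551,W[...,1]-57)<40)&(W[...,2]>129)&(W[...,2]<150)
    print('\nknob',m.sum(),np.nanmean(W[m],0), (np.nanmin(W[m],0)+np.nanmax(W[m],0))/2)
s=sense();print(s['tool_pos'],s['tcp_rot'],s['finger_gap'])
E
```

```text
top0 -116 24 59.0 | top0 -108 17 82.0 | top0 -100 14 80.0 | top0 -92 21 82.0 | top0 -84 18 80.0 | top0 -76 20 84.0 | top0 -68 17 86.0 | top0 -60 14 88.0 | top0 -52 21 84.0 | top0 -44 13 81.0 | top0 -36 16 85.0 | top0 -28 19 82.0 | top0 -20 16 86.0 | top0 -12 19 87.0 | top0 -4 19 83.0 | top0 4 14 85.0 | top0 12 19 85.0 | top0 20 16 84.0 | top0 28 17 85.0 | top0 36 16 84.0 | top0 44 18 82.0 | top0 52 15 85.0 | top0 60 19 84.0 | top0 68 15 89.0 | top0 76 14 83.0 | top0 84 21 82.0 | top0 92 15 82.0 | top0 100 15 80.0 | top0 108 18 81.0 | top0 116 4 73.0 | 
knob 96 [550.15213127  57.35873744 135.30624641] [549.92579084  56.94203984 137.37461044]
scene0 -116 6 80.0 | scene0 -108 12 81.0 | scene0 -100 15 82.0 | scene0 -92 18 81.0 | scene0 -84 7 82.0 | scene0 -76 6 84.0 | scene0 -68 11 84.0 | scene0 -60 30 86.0 | scene0 -52 16 83.0 | scene0 -44 9 85.0 | scene0 -36 21 85.0 | scene0 -28 13 85.0 | scene0 -20 15 86.0 | scene0 -12 18 86.0 | scene0 -4 17 86.0 | scene0 4 20 86.0 | scene0 12 17 86.0 | scene0 20 16 86.0 | scene0 28 17 86.0 | scene0 36 24 85.0 | scene0 44 21 84.0 | scene0 52 14 83.0 | scene0 60 19 84.0 | scene0 68 35 85.0 | scene0 76 33 82.0 | scene0 84 39 78.0 | scene0 92 44 45.0 | scene0 100 44 46.0 | scene0 108 77 68.0 | scene0 116 64 63.0 | 
knob 105 [552.43413944  53.52651012 134.19228141] [549.90535832  54.033272   134.40594029]
[165.0319073  516.92628745 229.5107751 ] [-1.79886772e+02 -1.36112539e-01 -1.75416191e+02] 25.726251711019103
```

apply_moves:
  series: "-0.077 -0.109 0 0 1;-0.077 -0.109 0 0 1;-0.077 -0.109 0 0 1;-0.077 -0.109 0 0 1;-0.077 -0.109 0 0 1"

```text
time: 0.93
tool_pos: [295.3, 361.0, 231.0]
tcp_rot: [-180.0, -0.0, -175.6]
ft_force: [0.3, 0.8, 0.2]
finger_gap: 0.3
grip_force: 0.0
```

apply_moves:
  series: "-0.077 -0.109 0 0 1;-0.077 -0.109 0 0 1;-0.077 -0.109 0 0 1;-0.077 -0.109 0 0 1;-0.077 -0.109 0 0 1"

```text
time: 1.35
tool_pos: [423.0, 206.7, 231.1]
tcp_rot: [180.0, -0.0, -175.6]
ft_force: [0.5, 1.4, 0.1]
finger_gap: -0.2
grip_force: 0.0
```

apply_moves:
  series: "-0.077 -0.109 0 0 1;-0.077 -0.109 0 0 1;-0.077 -0.109 0 0 1;-0.077 -0.109 0 0 1;-0.077 -0.109 0 0 1"

```text
time: 1.77
tool_pos: [550.7, 52.4, 230.9]
tcp_rot: [180.0, -0.0, -175.6]
ft_force: [0.2, 0.6, 0.3]
finger_gap: 0.0
grip_force: 0.0
```

apply_moves:
  series: "0 0 0.1 0 1;0 0 0.1 0 1;0 0 0 0 1;0 0 0 0 1"

```text
time: 2.1
tool_pos: [548.0, 54.2, 169.1]
tcp_rot: [180.0, -0.3, -175.6]
ft_force: [0.2, -1.0, 0.2]
finger_gap: 0.3
grip_force: 0.0
```

```bash
python3 - <<'E'
from h import *
s=snapshot("scene");f=s["frame"]
cv2.imwrite("pics/c1.png",cv2.resize(f[130:270,230:410],None,fx=4,fy=4,interpolation=cv2.INTER_CUBIC))
s=sense();print(s['tool_pos'],s['tcp_rot'],s['finger_gap'],s['ft_force'])
E
```

```text
[549.39706071  54.53048068 171.40483865] [ 1.79990842e+02 -9.05862862e-02 -1.75617487e+02] -0.34030774514333384 [-0.83962176 -0.40980101  0.85090417]
```

View pics/c1.png

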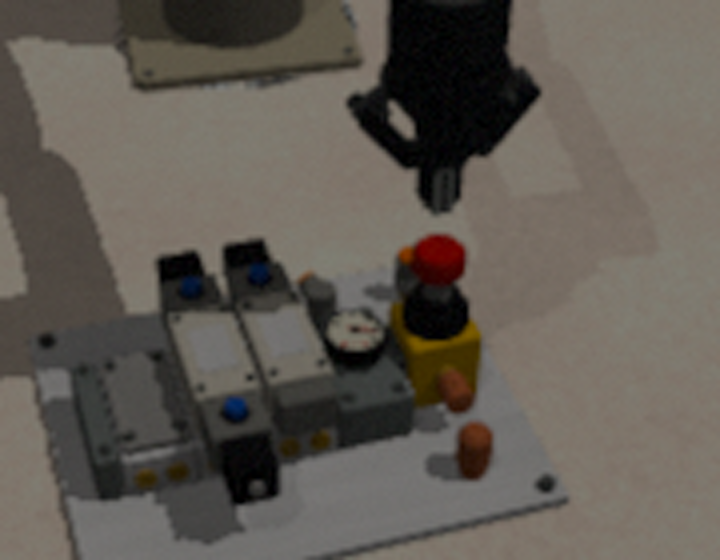

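The gripper sits centred over the knob: fingertips at crop pixel (440,208), knob at (438,258). Pressing down now.

apply_moves:
  series: "0 0 0.08 0 1;0 0 0.03 0 1;0 0 0.02 0 1;0 0 0.015 0 1;0 0 0.01 0 1"

```text
time: 2.57
tool_pos: [550.0, 54.8, 126.0]
tcp_rot: [180.0, 0.0, -175.6]
ft_force: [-4.6, 0.9, 5.3]
finger_gap: 0.0
grip_force: 2.8
```

apply_moves:
  series: "0 0 0.004 0 1;0 0 0.003 0 1;0 0 0.003 0 1;0 0 0 0 1;0 0 0 0 1"

```text
time: 2.98
tool_pos: [550.4, 54.7, 123.2]
tcp_rot: [180.0, 0.1, -175.6]
ft_force: [-4.4, 1.9, 4.7]
finger_gap: 0.3
grip_force: 2.7
```

apply_moves:
  series: "0 0 0.003 0 1;0 0 0.003 0 1;0 0 0 0 1;0 0 0 0 1"

```text
time: 3.32
tool_pos: [550.6, 54.7, 122.9]
tcp_rot: [180.0, 0.1, -175.6]
ft_force: [-10.6, 0.1, 17.4]
finger_gap: -0.2
grip_force: 8.8
```

The wrist force has risen to 17 N at z 123, so the knob is on its stop. Lifting and moving above the near button.

apply_moves:
  series: "0 0 -0.07 0 1;0 0 -0.1 0 1;0 0 0 0 1"

```text
time: 3.57
tool_pos: [553.4, 54.4, 177.8]
tcp_rot: [-180.0, 0.5, -175.6]
ft_force: [1.3, -0.8, 1.3]
finger_gap: 0.0
grip_force: 0.0
```

apply_moves:
  series: "0.0424 -0.107 0 0 1;0.0424 -0.107 0 0 1;0.0424 -0.107 0 0 1;0.0424 -0.107 0 0 1;0.0424 -0.107 0 0 1"

```text
time: 3.98
tool_pos: [498.6, -112.0, 171.8]
tcp_rot: [-179.9, 0.1, -175.6]
ft_force: [1.1, 0.2, 0.2]
finger_gap: -0.0
grip_force: 0.0
```

apply_moves:
  series: "0 0 0.1 0 1;0 0 0.1 0 1;0 0 0 0 1;0 0 0 0 1;0 0 0 0 1"

```text
time: 4.4
tool_pos: [499.6, -110.5, 112.6]
tcp_rot: [-180.0, 0.1, -175.6]
ft_force: [0.7, -1.3, 0.3]
finger_gap: 0.2
grip_force: 0.0
```

```bash
python3 - <<'E'
from h import *
s=snapshot("scene");f=s["frame"]
cv2.imwrite("pics/c2.png",cv2.resize(f[130:270,230:410],None,fx=4,fy=4,interpolation=cv2.INTER_CUBIC))
W=cloud(s);m=(np.hypot(W[...,0]-551,W[...,1]-57)<16)&(W[...,2]>112);print(np.nanmedian(W[m],0),m.sum())
s=sense();print(s['tool_pos'],s['tcp_rot'],s['finger_gap'],s['ft_force'])
E
```

```text
[553.67136927  56.85535175 122.38609236] 79
[ 500.22080442 -110.59137469  113.23908619] [-1.79932066e+02  1.53952507e-01 -1.75584683e+02] -0.016577402800369484 [0.8307619  0.91215071 0.98318194]
```

View pics/c2.png

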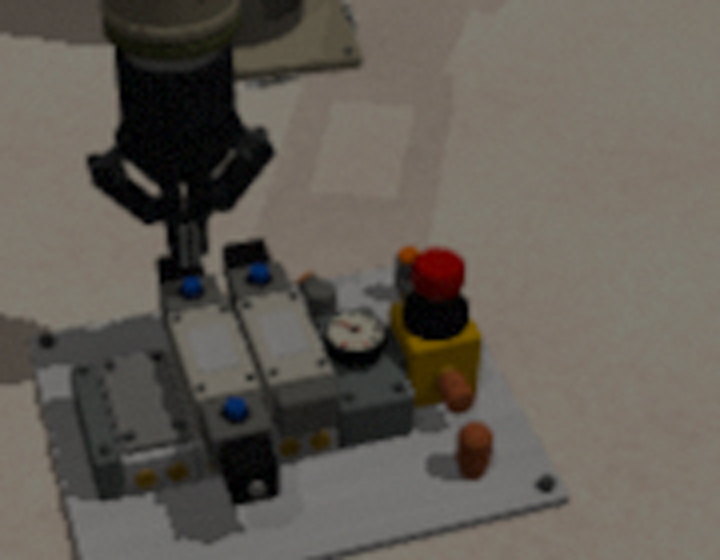

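The knob is down: its top reads z 122 and the gauge is at zero. The fingers are over the near button at crop pixel (188,285). Pressing and holding it.

apply_moves:
  series: "0 0 0.05 0 1;0 0 0.015 0 1;0 0 0.01 0 1;0 0 0.007 0 1;0 0 0.003 0 1"

```text
time: 4.87
tool_pos: [499.7, -110.4, 87.8]
tcp_rot: [-180.0, 0.1, -175.6]
ft_force: [-7.0, 3.4, 18.7]
finger_gap: 0.3
grip_force: 9.4
```

apply_moves:
  series: "0 0 0.002 0 1;0 0 0 0 1;0 0 0 0 1"

```text
time: 5.12
tool_pos: [499.7, -110.4, 87.8]
tcp_rot: [-180.0, 0.1, -175.6]
ft_force: [-8.1, 4.1, 18.0]
finger_gap: -0.4
grip_force: 9.0
```

apply_moves:
  series: "0 0 0 0 1;0 0 0 0 1;0 0 0 0 1;0 0 0 0 1;0 0 0 0 1"

```text
time: 5.53
tool_pos: [499.7, -110.4, 87.8]
tcp_rot: [-180.0, 0.1, -175.6]
ft_force: [-7.3, 3.0, 18.6]
finger_gap: -0.0
grip_force: 8.9
```

apply_moves:
  series: "0 0 0 0 1;0 0 0 0 1;0 0 0 0 1;0 0 0 0 1;0 0 0 0 1"

```text
time: 5.95
tool_pos: [499.7, -110.4, 87.8]
tcp_rot: [-180.0, 0.1, -175.6]
ft_force: [-8.2, 3.4, 17.6]
finger_gap: 0.2
grip_force: 8.9
```

apply_moves:
  series: "0 0 0 0 1;0 0 0 0 1;0 0 -0.05 0 1;0 0 -0.05 0 1;0 0 0 0 1"

```text
time: 6.37
tool_pos: [501.1, -111.2, 118.8]
tcp_rot: [-179.9, 0.3, -175.6]
ft_force: [0.1, -0.8, 1.6]
finger_gap: 0.1
grip_force: 0.0
```

apply_moves:
  series: "-0.107 0 0 0 1;-0.107 0 0 0 1;-0.107 0 0 0 1;-0.106 0 0 0 1;0 0 0 0 1"

```text
time: 6.78
tool_pos: [630.2, -100.0, 113.0]
tcp_rot: [180.0, 0.0, -175.6]
ft_force: [-0.8, 0.2, -0.1]
finger_gap: 0.1
grip_force: 0.0
```

apply_moves:
  series: "0 0 0 0 1;0 0 0 0 1;0 0 0 0 1"

```text
time: 7.03
tool_pos: [625.7, -100.8, 114.8]
tcp_rot: [180.0, -0.0, -175.6]
ft_force: [-0.4, -0.3, 1.3]
finger_gap: 0.2
grip_force: 0.0
```

```bash
python3 - <<'E'
from h import *
s=snapshot("scene");f=s["frame"]
cv2.imwrite("pics/c3.png",cv2.resize(f[130:270,230:410],None,fx=4,fy=4,interpolation=cv2.INTER_CUBIC))
s=sense();print(s['tool_pos'],s['tcp_rot'],s['finger_gap'],s['ft_force'])
E
```

```text
[ 625.73769908 -100.92623033  115.09111583] [-1.79994304e+02 -4.09018077e-03 -1.75647563e+02] 0.07532474544012537 [-0.1108423  -0.17562726 -0.29255425]
```

View pics/c3.png

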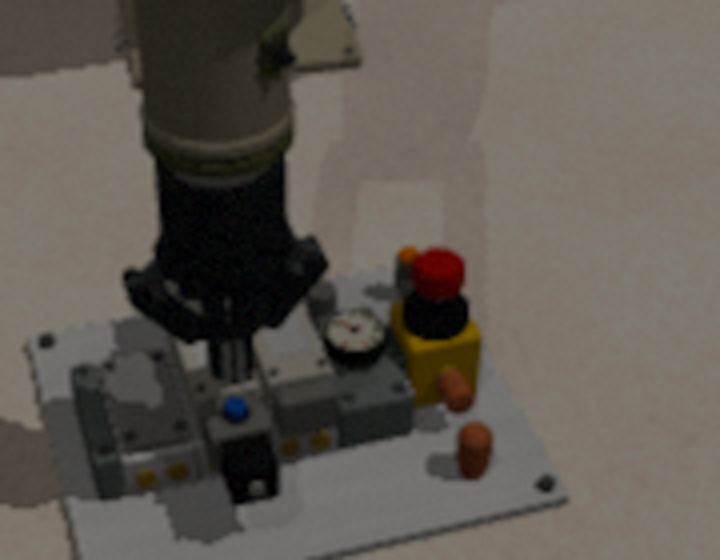

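The fingers are lined up over the far button at crop pixel (235,408). Pressing it.

apply_moves:
  series: "0 0 0.06 0 1;0 0 0.015 0 1;0 0 0.01 0 1;0 0 0.007 0 1;0 0 0.004 0 1"

```text
time: 7.5
tool_pos: [625.6, -100.9, 87.8]
tcp_rot: [180.0, -0.1, -175.6]
ft_force: [-13.4, 1.7, 18.6]
finger_gap: 0.3
grip_force: 9.7
```

apply_moves:
  series: "0 0 0.002 0 1;0 0 0 0 1;0 0 0 0 1"

```text
time: 7.75
tool_pos: [626.3, -101.0, 87.9]
tcp_rot: [-180.0, 0.0, -175.6]
ft_force: [-8.4, 1.4, 13.9]
finger_gap: 0.1
grip_force: 7.0
```

apply_moves:
  series: "0 0 0 0 1;0 0 0 0 1;0 0 0 0 1;0 0 0 0 1;0 0 0 0 1"

```text
time: 8.17
tool_pos: [626.3, -100.9, 87.9]
tcp_rot: [-180.0, 0.0, -175.6]
ft_force: [-9.4, 1.3, 12.6]
finger_gap: -0.0
grip_force: 6.7
```

apply_moves:
  series: "0 0 0 0 1;0 0 0 0 1;0 0 0 0 1;0 0 0 0 1;0 0 0 0 1"

```text
time: 8.58
tool_pos: [626.3, -101.0, 87.9]
tcp_rot: [-180.0, 0.0, -175.6]
ft_force: [-9.8, 1.5, 13.6]
finger_gap: 0.1
grip_force: 6.7
```

apply_moves:
  series: "0 0 0 0 1;0 0 0 0 1;0 0 -0.08 0 1;0 0 -0.12 0 1;0 0 -0.12 0 1"

```text
time: 9.0
tool_pos: [625.1, -100.5, 181.6]
tcp_rot: [179.9, -0.2, -175.6]
ft_force: [1.6, -0.2, 0.9]
finger_gap: 0.2
grip_force: 0.0
```

apply_moves:
  series: "0 0 -0.1 0 1;0 0 0 0 1;0 0 0 0 1;0 0 0 0 1;0 0 0 0 1"

```text
time: 9.42
tool_pos: [625.5, -100.6, 209.9]
tcp_rot: [180.0, -0.1, -175.6]
ft_force: [0.4, -1.0, -0.7]
finger_gap: -0.1
grip_force: 0.0
```

```bash
python3 - <<'E'
from h import *
s=snapshot("scene");f=s["frame"]
cv2.imwrite("pics/c4.png",cv2.resize(f[130:270,230:410],None,fx=4,fy=4,interpolation=cv2.INTER_CUBIC))
W=cloud(s);m=(np.hypot(W[...,0]-551,W[...,1]-57)<16)&(W[...,2]>112);print(np.nanmedian(W[m],0),m.sum())
s=sense();print(s['tool_pos'],s['ft_force'])
E
```

```text
[554.83661889  56.60419611 122.55942372] 78
[ 625.46140337 -100.58838827  209.61365917] [-0.19635196  0.97116302 -0.80652469]
```

View pics/c4.png

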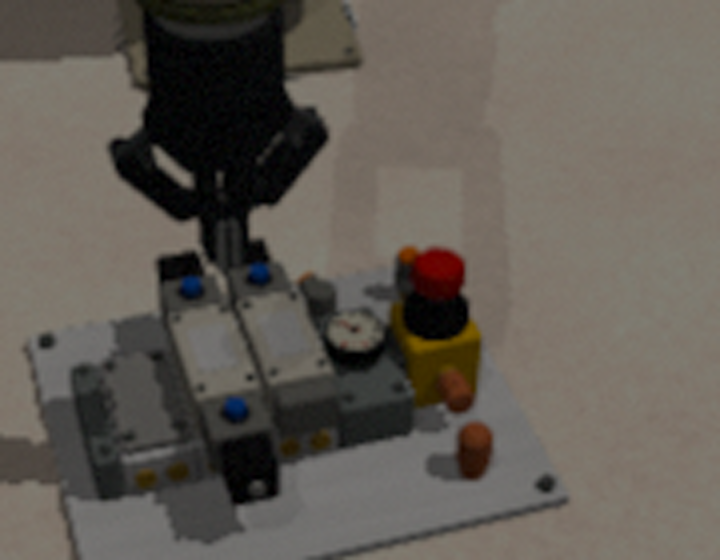

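The knob at (438,272) is down. The buttons at (190,287), (235,408) and (259,272) are all up, and the arm is clear of everything.

```bash
python3 -c "
from bench import hand_in
print(hand_in())"
```

```text
the job is handed in; nothing more can be done
None
```

I've handed the job in: the red knob is pushed down and stays there, and the near and then the far override were each held fully down for over a second and sprang back up. The single valve's override was not touched and the loose parts on the stand look undisturbed, but `hand_in()` gave no verdict.

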